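# Put the peeler away in the child-safe blade case

### The arm

A 6-joint arm with a two-finger parallel gripper is mounted at the origin on a cart in front of the work surface, level with it; the furniture and walls round the work are solid. World frame = base frame: x ahead of the robot, y to its left, z up, the work surface at z = 0. Lengths are in mm, angles in rad, forces in N, time in s.
With the tool pointing down it reaches from about 275 to 750 mm from the base axis. Payload 10.2 kg.
Tool frame: the origin (TCP) lies at the very end of the fingers, on their centre line; the grasp point (between the pads) lies 19 mm behind it; x points along the fingers, y is the direction in which the jaws open and shut, and the axes are right-handed (so a half turn about x gives the same grasp; the last joint's range is limited). The gripper opens to 85 mm and grips with 20 to 120 N. Pads are 22 mm wide; open, the fingers measure 114 mm over their backs; the gripper's body (76 mm by 85 mm) begins 54 mm behind the grasp point. The pads swing forward as they close: fully open they stand 13 mm farther back than shut.
Start: joints at [0.966, 0.313, 1.498, -0, 1.331, -0.223], TCP at [195.623, 487.199, 231.294] pointing down, gripper open.
Joint ranges: [-2.94, 2.94], [-0.97, 2.17], [0.19, 2.56], [-1.23, 4.37], [0.02, 3.11], [-2.88, 2.88]. Speed limits (rad/s): [2.39, 2.39, 3.01, 3.14, 3.14, 3.14].

### API

Orientations are given as a unit quaternion [w, x, y, z].
In Python, from rig import ctrl gives the robot as it stands. The module is installed in compiled form; this text tells all that it offers.
- The arm moves only by the tool move_arm, never from a script. Its argument "targets" is a list that holds one entry, the list of rows, each a list of 7 numbers: the opening, from 0 (shut) to 1 (fully open), then the shift along the tool's x, y, z each as a share of 150 mm, from -1 to 1, then the turn, a rotation vector about the tool's x, y, z each as a share of 60 degrees, from -1 to 1. A call has 1 to 5 rows; each row shifts and turns the commanded pose from where the row before left it, along the tool's axes as they then stand; what a row does not reach is not made up. A row lasts 1/10 s, in which the tool goes at most 50 mm and 8.59 degrees, less where a joint would pass 70% of its speed; a pose out of reach is approached as far as the arm can. A call with a number of a shift or a turn outside -1 to 1 is refused whole. A call with a gripper value outside its range is refused whole. The fingers move at their own pace and stop on an object; "force" is the grip in N (left out, the last holds). Time passes only in rows, so rows that do not move let the fingers close. It gives the time, the measured TCP pose, the force and the opening at its end, in the units of the state.
- ctrl.sense(): the state, without advancing time (a new reading comes with each control period).
- ctrl.capture(name): name is "scene" or "top" or "wrist"; returns the picture (384x512x3 uint8, red, green, blue); there is no depth.
- ctrl.calibration(name): a dict with "camera_matrix" (3x3 intrinsics, pixels), "extrinsics" (4x4, takes a point from world to camera coordinates); the wrist camera has in their place "tool_from_camera" (4x4, takes a point from camera to tool coordinates, whose origin is the TCP and whose axes are the tool frame's). Camera axes: x right, y down, z forward; pixel columns grow to the right and rows downward; lengths in mm; the calibration is good to about 2 mm. A picture is of the moment at which its call begins: read the wrist's pose just before it. calibration takes no time and is no camera call.
- ctrl.finish_job(): hands the job in, once; it reports no verdict.
Trained networks look in the newest picture that a camera, given by its name, has taken for a name from the list of things; names that differ only in an ending like _2 or _b are one class to them, and where a whole thing is asked for, a point or a joint stands for the part that bears it (a point fixed in the world has none). Each returns a list of dicts, best first, with "confidence" (0 to 1); they miss things now and then, are a little off and sometimes report something else, mostly with a low value. They report only what shows in the picture. A call takes as long as a camera call.
- ctrl.recognise(label, camera): "point" ([row, column] in pixels, amid what is visible of it).
- ctrl.cut_out(label, camera): "pixels" (384x512 bool, what is visible of it) and "point" ([row, column] in pixels, amid what is visible of it).
The state is a dict: "time_s": time; "joints": joint angles; "dq": joint speeds; "tau": joint torques, N m; "eef_pos": TCP position; "ee_rot": TCP orientation; "force": force on the tool from outside, world axes, zero at the start; "wrist_torque": the same for the moment, N m; "grip_width": opening from 0.0 (shut) to 1.0 (fully open).
Only numpy, scipy, OpenCV 4.12 (cv2) and the standard library are available. Lean on these libraries where they do the work, as an engineer would, in place of code of your own. Each camera call takes 0.05 s, during which the arm holds its last target.

### The job

Put the peeler away in the wooden blade case: lift the free end of its lid by the bar pull until the lid's two steel ears clear the bumps on the rails, and slide the lid fully open. Lay the peeler flat in the compartment without dropping it in, then slide the lid fully shut, its ears lifted over the bumps again and dropped down beyond them so that it lies flat and is caught. Leave the can opener, the cup and the jar where they are.

Things in the scene. Friction and masses are not known exactly. Their poses are not given: they have to be found in the camera images.
- case: Blade case: fixed wooden box, 236 (x) by 330 (y) by 52 mm high; place and yaw vary. Origin: centre of its underside; z up. The half at -y is an open-topped compartment under the lid, the half at +y has a fixed top. The tops of the long walls (14 mm thick, at x = +-111 mm, top at z = 52 mm) are rails on which the lid slides towards +y.
- compartment (a point): Centre of the compartment's floor, 8 mm above the worktop, at (0, -80, 8) mm in the case frame; axes as the case's. Inside it is 208 mm along x, 159 mm along y and 44 mm deep. With the lid fully open, case y = -159 to -15 mm is uncovered.
- bumps (a point): Midway between the tops of two fixed steel bumps, one on each rail (x = +-115 mm), at (0, -141, 62) mm in the case frame. Each is 10 x 10 mm, 10 mm high, with upright faces. The shut lid's ears lie right beside them on their -y side, so the lid cannot slide until its free end is lifted.
- lid_edge (a point): Middle of the lid's free edge (case (0, -165, 55) mm when shut). The lid is a wooden plate 214 x 163 x 6 mm, underside at z = 52 mm, hinged along its other edge (case y = 0 when shut) to a steel runner bar on the rails. At the ends of the free edge two steel ears, 16 mm long along y, stick out over the rails. Axes turn with the lid.
- lid_bar (a point): Middle of the lid's pull: a level round steel bar, 12 mm thick, 100 mm long along the case's x, on two posts at x = +-41 mm. Its centre is 30 mm above the lid's top, 140 mm from the hinge, 25 mm from the free edge: (0, -140, 88) mm in the case frame when shut, y = +10 mm when fully open. Axes turn with the lid.
- lid_slide (a joint): Travel of the lid along the case's +y, m: 0 fully shut, 0.150 fully open. About 1 N friction; it stays where it is left. From 0 to about 0.035 the ears pass the bumps and must be held above them, when opening and when shutting alike (from beyond, the ears strike the bumps' other face).
- lid_tilt (a joint): Tilt of the lid about its hinge, rad: 0 flat, 0.20 the most it will go (bar 28 mm up). The ears clear the bumps from about 0.075 (bar about 11 mm up). Light (about 1.5 N at the bar); it falls flat when let go.
- peeler: The vegetable peeler, green handle and steel blade, 170 x 25 x 18 mm, lying flat, loose. Origin: centre of its underside; x along its length, z up. It lies roughly along the world's y, on either of two spots beside the can opener.
- can_opener: The can opener, yellow handle, 174 x 41 x 20 mm, lying flat, loose; not to be moved. Origin: centre of its underside; x along its length.
- cup: A white cup with handle, 74 x 96 x 54 mm high, loose, not to be moved. Origin: centre of its foot.
- jar: A glass jar with a screw lid, 68 mm wide, 88 mm high, loose, not to be moved. Origin: centre of its foot.

How it is judged (in metres and radians):
On the way, in this order (a step that is already met when the one before it is completed fails the run):
1. the lid is slid open, at least 135 of its 150 mm (value of joint lid_slide above 0.135 m), for 0.2 s.
2. the peeler lies in the compartment and is let go (x of peeler in the frame of case between -0.06 and 0.06 m and y of peeler in the frame of case between -0.16 and 0 m and height (world z) of peeler below 0.02 m and contact force between the fingers and peeler below 0.2 N), for 0.2 s.
At the end, for the whole second after the job is handed in: The lid is shut (within 8 mm) and flat (under 0.02 rad), its ears beyond the bumps; the peeler lies still and flat (under 0.2 rad) on the compartment's floor (origin under 20 mm high; in the case frame x within 60 mm of 0, y from -160 to 0 mm) (value of joint lid_slide below 0.008 m and value of joint lid_tilt below 0.02 rad and x of peeler in the frame of case between -0.06 and 0.06 m and y of peeler in the frame of case between -0.16 and 0 m and height (world z) of peeler below 0.02 m and angle between peeler's own z axis and vertical below 0.2 rad and linear speed of peeler below 0.02 m/s); the robot touches nothing.
It fails at once if the can opener, the cup or the jar is moved by more than 20 mm (distance of any of can_opener, cup, jar from where it was at the start of the episode above 0.02 m).
It fails at once if the peeler is dropped: nothing touches it while it is more than 80 mm above the worktop (height (world z) of peeler above 0.08 m and contact force between peeler and anything else below 0.01 N).
It also fails if it takes over 64 s, if anything falls off the work surface, if the arm or the gripper's body presses on something with over 40 N, if the wrist force passes 120 N, or if a joint passes its speed limit or range.

## Working session

There is one attempt and no reset: what is moved stays moved. The work goes in short steps, Python scripts to look and compute and a tool call to move; the robot and the scene stay as the last step left them, time stands still between calls to the robot, and variables do not carry over. Pictures are saved under pics/ and viewed, and the job is handed in when it is done.

Besides the shell and the picture viewer there is one more tool, called after "Emit:" in YAML: its name, and indented under it one key for each argument. move_arm: Moves the arm, as the interface text tells. Shift numbers are shares of 150 mm and turn numbers shares of 60 degrees, none past 1 either way. Its arguments: {"type":"object","properties":{"targets":{"type":"array","items":{"type":"array","items":{"type":"array","items":{"type":"number","minimum":-1,"maximum":1}}}},"force":{"type":"number"}},"required":["targets"]}

```bash
mkdir -p pics; ls; python3 - <<'E'
from rig import ctrl
import cv2,numpy as np
np.set_printoptions(precision=4,suppress=True)
print(ctrl.sense())
for n in ["scene","top"]:
    im=ctrl.capture(n); cv2.imwrite(f"pics/{n}0.png",im[:,:,::-1])
    c=ctrl.calibration(n); print(n,c["camera_matrix"],c["extrinsics"])
    for l in ["case","lid_bar","lid_edge","bumps","compartment","peeler","can_opener","cup","jar"]:
        r=ctrl.recognise(l,n) if n=="top" else None
        print(l,r)
print(ctrl.calibration("wrist"))
print(ctrl.sense()["time_s"])
E
```

```text
pics
{'time_s': 0.0, 'joints': array([ 0.9656,  0.3135,  1.4984,  0.    ,  1.331 , -0.2234]), 'dq': array([ 0.0005, -0.0018,  0.0001,  0.0003,  0.0001, -0.0001]), 'tau': array([ -0.0004, -41.2268, -25.974 ,  -0.0002,   0.0042,  -0.    ]), 'eef_pos': array([195.4507, 486.9871, 230.7318]), 'ee_rot': array([ 0.6941,  0.1337,  0.6945, -0.1346]), 'force': array([ 0.6558, -0.0981,  0.1216]), 'wrist_torque': array([-0.0365,  0.0424, -0.01  ]), 'grip_width': 1.001120270730231}
scene [[488.7979   0.     255.4292]
 [  0.     488.7979 190.7775]
 [  0.       0.       1.    ]] [[   0.8122   -0.5831    0.0188 -445.6634]
 [  -0.2605   -0.3914   -0.8826  247.3067]
 [   0.522     0.7119   -0.4698 1097.8409]
 [   0.        0.        0.        1.    ]]
case None
lid_bar None
lid_edge None
bumps None
compartment None
peeler None
can_opener None
cup None
jar None
top [[434.4596   0.     250.3451]
 [  0.     434.4596 191.9256]
 [  0.       0.       1.    ]] [[   0.0857   -0.9963   -0.0028   28.1256]
 [  -0.9758   -0.0833   -0.2021  592.241 ]
 [   0.2011    0.0201   -0.9794 1504.3245]
 [   0.        0.        0.        1.    ]]
case [{'point': [217.0, 254.1], 'confidence': 0.75}]
lid_bar [{'point': [212.0, 281.3], 'confidence': 0.79}]
lid_edge []
bumps [{'point': [216.8, 253.1], 'confidence': 0.7}]
compartment [{'point': [217.5, 254.0], 'confidence': 0.64}]
peeler [{'point': [210.1, 352.9], 'confidence': 0.81}]
can_opener [{'point': [246.3, 355.5], 'confidence': 0.65}]
cup [{'point': [167.5, 331.8], 'confidence': 0.52}]
jar [{'point': [212.3, 151.8], 'confidence': 0.59}]
{'camera_matrix': array([[337.3979,   0.    , 248.0411],
       [  0.    , 337.3979, 188.9186],
       [  0.    ,   0.    ,   1.    ]]), 'tool_from_camera': array([[  -0.0012,   -0.3119,    0.9501, -143.5366],
       [   1.    ,    0.0002,    0.0013,    0.2695],
       [  -0.0006,    0.9501,    0.3119,  -80.8368],
       [   0.    ,    0.    ,    0.    ,    1.    ]])}
0.55
```

View pics/top0.png

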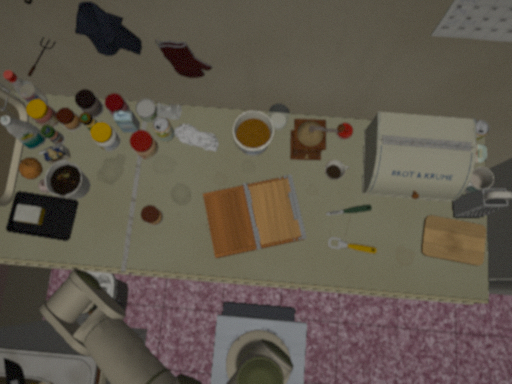

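View pics/scene0.png

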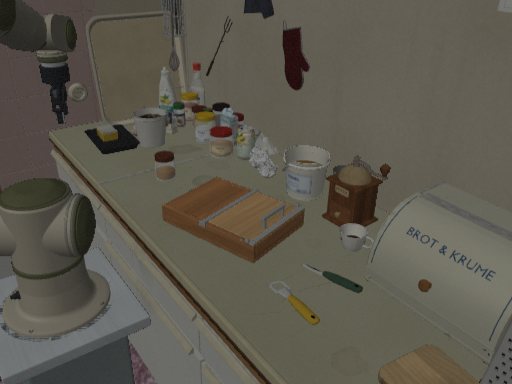

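```bash
cat > h.py <<'E'
import numpy as np,cv2
from rig import ctrl
np.set_printoptions(precision=4,suppress=True)
def proj(P,n):
    c=ctrl.calibration(n);P=np.atleast_2d(P);E=c["extrinsics"]
    q=P@E[:3,:3].T+E[:3,3]; u=q@c["camera_matrix"].T
    return u[:,:2]/u[:,2:]
def unproj(uv,z,n):
    c=ctrl.calibration(n);E=c["extrinsics"];R=E[:3,:3];o=-R.T@E[:3,3]
    d=R.T@np.linalg.inv(c["camera_matrix"])@np.array([uv[0],uv[1],1.])
    return o+d*(z-o[2])/d[2]
def case2w(P,x,y,th):
    P=np.atleast_2d(P).astype(float);c,s=np.cos(th),np.sin(th)
    return P@np.array([[c,-s,0],[s,c,0],[0,0,1]]).T+[x,y,0]
def R():
    from scipy.spatial.transform import Rotation as Ro
    q=ctrl.sense()["ee_rot"];return Ro.from_quat([q[1],q[2],q[3],q[0]]).as_matrix()
E
python3 - <<'E'
from h import *
from scipy.optimize import least_squares
M={}
for n in ["top","scene"]:
    ctrl.capture(n) if n=="scene" else None
    r=ctrl.cut_out("case",n); 
    if r: M[n]=r[0]["pixels"]; print(n,r[0]["confidence"],M[n].sum())
    im=cv2.imread(f"pics/{n}0.png")
    if r: 
        cn,_=cv2.findContours(M[n].astype(np.uint8),0,1); cv2.drawContours(im,cn,-1,(0,255,0),1)
    b=(190,165,310,265) if n=="top" else (150,170,310,265)
    cv2.imwrite(f"pics/{n}_m.png",cv2.resize(im[b[1]:b[3],b[0]:b[2]],None,fx=5,fy=5,interpolation=cv2.INTER_CUBIC))
    for l in ["peeler","can_opener"]:
        r=ctrl.cut_out(l,n)
        if r:
            p=np.argwhere(r[0]["pixels"])[:,::-1].astype(float)
            w=np.array([unproj(q,10,n)[:2] for q in p]); m=w.mean(0); ev,V=np.linalg.eigh(np.cov(w.T))
            t=(w-m)@V[:,1]; print(n,l,r[0]["confidence"],len(p),m,V[:,1],t.min(),t.max(), m+V[:,1]*(t.min()+t.max())/2)
    for l in ["cup","jar"]:
        for q in ctrl.recognise(l,n)[:2]: print(n,l,q["confidence"],unproj(q["point"][::-1],30,n))
np.savez("masks.npz",**M)
u=np.array
print(unproj((254,217),52,"top"))
E
```

```text
top 0.65 6192
top peeler 0.46 213 [ 564.2674 -297.9367] [-0.2349  0.972 ] -72.60589824571743 92.02067885181376 [ 561.9871 -288.5009]
top can_opener 0.66 263 [ 430.9493 -311.5412] [0.0806 0.9967] -80.53533168878609 91.28001848117053 [ 431.3823 -306.1863]
top cup 0.52 [ 711.9874 -214.3366   30.    ]
top jar 0.59 [487.9621 430.1875  30.    ]
scene 0.84 6981
scene peeler 0.67 442 [ 566.802  -304.4626] [-0.3032  0.9529] -67.69996058722128 96.23173495246223 [ 562.4762 -290.8683]
scene can_opener 0.95 577 [ 433.0134 -315.9405] [0.0561 0.9984] -76.47972578745063 87.69695965024735 [ 433.3278 -310.3407]
scene cup 0.83 [ 707.5682 -219.438    30.    ]
scene jar 0.69 [489.9669 458.1825  30.    ]
[499.2412  57.8716  52.    ]
```

View pics/top_m.png

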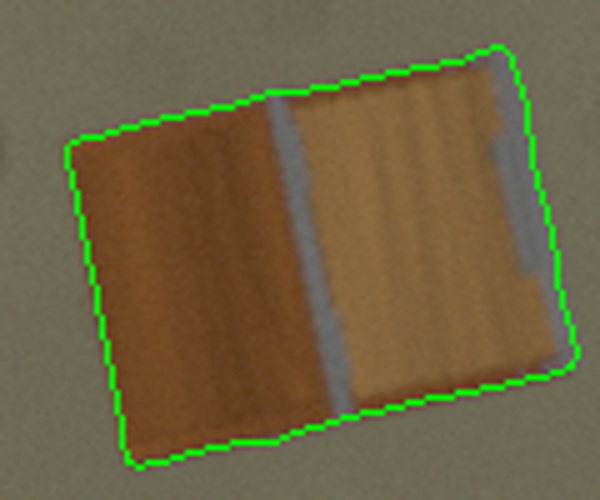

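View pics/scene_m.png

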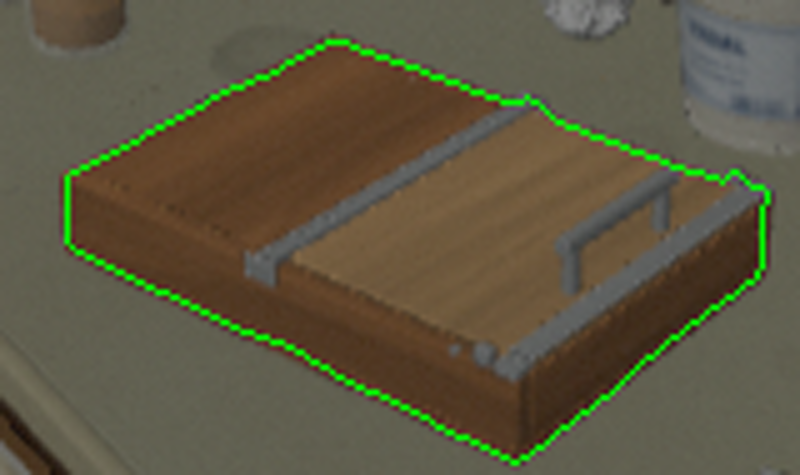

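```bash
python3 - <<'E'
from h import *
from scipy.optimize import least_squares
S=[((515,462),(-118,-165,0)),((67,180),(-118,165,52)),((67,246),(-118,165,0)),((335,42),(118,165,52)),((762,275),(118,-165,0)),((562,245),(-50,-140,88)),((672,180),(50,-140,88))]
T=[((68,145),(118,165,52)),((130,465),(-118,165,52)),((577,365),(-118,-165,56)),((505,47),(118,-165,56))]
def res(p):
    r=[]
    for L,o,n in((S,(150,170),"scene"),(T,(190,165),"top")):
        for a,P in L: r.append(proj(case2w(P,*p),n)[0]-(np.array(a)/5-.4+o))
    return np.array(r)
f=least_squares(lambda p:res(p).ravel(),[499,58,0.15],loss="soft_l1")
print(f.x,np.degrees(f.x[2]));print(res(f.x))
M=np.load("masks.npz")
def hull(p,n,sh):
    m=np.zeros((384*4,512*4),np.uint8)
    P=[(x,y,z) for x in(-118,118) for y in(-165,165) for z in(0,52)]
    h=cv2.convexHull((proj(case2w(P,*p),n)*4+2).astype(np.float32)); cv2.fillConvexPoly(m,h.astype(int),1)
    return m
def cost(p):
    c=0
    for n in("scene","top"):
        m=cv2.resize(M[n].astype(np.uint8),None,fx=4,fy=4,interpolation=cv2.INTER_NEAREST); h=hull(p,n,0); c+=1-(m&h).sum()/(m|h).sum()
    return c
from scipy.optimize import minimize
g=minimize(lambda q:cost([q[0],q[1],q[2]/100]),[*f.x[:2],f.x[2]*100],method="Nelder-Mead"); print(g.x,g.fun,cost(f.x))
x,y,t=f.x
for P in [(0,-140,88),(0,10,88),(0,-80,8)]: print(P,case2w(P,*f.x))
# detected bar in scene
print([unproj(r["point"][::-1],88,"scene") for r in ctrl.recognise("lid_bar","scene")[:1]])
E
```

```text
[508.8484  58.6229   0.2968] 17.003718754880026
[[ 0.0998  1.5808]
 [-2.2976 -0.8335]
 [-0.9942  1.6468]
 [-0.629  -1.7745]
 [ 0.921   0.3823]
 [-0.296   1.0242]
 [-0.2723 -0.9259]
 [-0.586  -1.3274]
 [-0.3843 -1.0224]
 [ 1.6832 -0.8336]
 [ 0.8515 -0.5811]]
[507.7773  59.7497  29.959 ] 0.06913063970721134 0.07211530133795363
(0, -140, 88) [[549.7891 -75.2571  88.    ]]
(0, 10, 88) [[505.9241  68.1858  88.    ]]
(0, -80, 8) [[532.2431 -17.8799   8.    ]]
[array([493.6611, -72.8241,  88.    ])]
```

```bash
cat >> h.py <<'E'
def plan(tx,ty,tz,yaw,step=48,rstep=8.0,n=None,start=None):
    """rows (shares) from current (measured) pose to target, tool straight down, yaw deg of tool y"""
    s=ctrl.sense();p=np.array(s["eef_pos"]);r=R();y0=np.degrees(np.arctan2(r[1,1],r[0,1]))
    if start is not None: p=np.array(start[:3],float); y0=start[3]
    print("pos",p,"yaw",round(y0,2),"tilt x",r[:,0],"t",s["time_s"],"g",round(s["grip_width"],3))
    d=np.array([tx,ty,tz])-p; dy=(yaw-y0+180)%360-180
    N=n or int(max(np.ceil(np.linalg.norm(d)/step),np.ceil(abs(dy)/rstep),1))
    yc=y0
    for i in range(N):
        a=np.radians(yc);X=np.array([0,0,-1.]);Y=np.array([np.cos(a),np.sin(a),0]);Z=np.cross(X,Y)
        st=d/N; k=np.array([X@st,Y@st,Z@st])/150
        print(i,k.round(3),"turn x",round(-dy/N/60,4)); yc+=dy/N
E
python3 - <<'E'
from h import *
plan(550,-75,200,107)
E
```

```text
pos [195.6431 487.2047 231.3165] yaw 68.13 tilt x [ 0.      0.0001 -1.    ] t 1.15 g 0.998
0 [ 0.015 -0.186  0.256] turn x -0.0463
1 [ 0.015 -0.198  0.247] turn x -0.0463
2 [ 0.015 -0.21   0.237] turn x -0.0463
3 [ 0.015 -0.221  0.227] turn x -0.0463
4 [ 0.015 -0.231  0.216] turn x -0.0463
5 [ 0.015 -0.242  0.204] turn x -0.0463
6 [ 0.015 -0.251  0.192] turn x -0.0463
7 [ 0.015 -0.26   0.18 ] turn x -0.0463
8 [ 0.015 -0.269  0.167] turn x -0.0463
9 [ 0.015 -0.276  0.154] turn x -0.0463
10 [ 0.015 -0.284  0.14 ] turn x -0.0463
11 [ 0.015 -0.29   0.126] turn x -0.0463
12 [ 0.015 -0.296  0.112] turn x -0.0463
13 [ 0.015 -0.301  0.098] turn x -0.0463
```

Emit:
move_arm:
  targets:
    - [[1,0.015,-0.186,0.256,-0.0463,0,0],[1,0.015,-0.198,0.247,-0.0463,0,0],[1,0.015,-0.21,0.237,-0.0463,0,0],[1,0.015,-0.221,0.227,-0.0463,0,0],[1,0.015,-0.231,0.216,-0.0463,0,0]]
  force: 25

```text
time_s: 1.65
eef_pos: [322.8, 284.7, 220.2]
ee_rot: [0.706, 0.049, 0.705, -0.048]
force: [1.6, 0.3, 0.2]
grip_width: 0.995
```

Emit:
move_arm:
  targets:
    - [[1,0.015,-0.242,0.204,-0.0463,0,0],[1,0.015,-0.251,0.192,-0.0463,0,0],[1,0.015,-0.26,0.18,-0.0463,0,0],[1,0.015,-0.269,0.167,-0.0463,0,0],[1,0.015,-0.276,0.154,-0.0463,0,0]]

```text
time_s: 2.15
eef_pos: [449.4, 83.7, 208.9]
ee_rot: [0.706, -0.037, 0.706, 0.037]
force: [0.3, 0.1, 0.1]
grip_width: 1.002
```

Emit:
move_arm:
  targets:
    - [[1,0.015,-0.284,0.14,-0.0463,0,0],[1,0.015,-0.29,0.126,-0.0463,0,0],[1,0.015,-0.296,0.112,-0.0463,0,0],[1,0.015,-0.301,0.098,-0.0463,0,0],[1,0,0,0,0,0,0]]

```text
time_s: 2.65
eef_pos: [551.3, -79.5, 198.7]
ee_rot: [0.699, -0.104, 0.7, 0.103]
force: [0.5, 0.7, 0.3]
grip_width: 0.998
```

```bash
cat >> h.py <<'E'
def wcam():
    s=ctrl.sense();T=np.eye(4);T[:3,:3]=R();T[:3,3]=s["eef_pos"]
    c=ctrl.calibration("wrist");return c["camera_matrix"],T@c["tool_from_camera"]
def wproj(P,cam):
    K,T=cam;P=np.atleast_2d(P);q=(P-T[:3,3])@T[:3,:3];u=q@K.T;return u[:,:2]/u[:,2:]
def wunproj(uv,z,cam):
    K,T=cam;d=T[:3,:3]@np.linalg.inv(K)@np.array([uv[0],uv[1],1.]);o=T[:3,3];return o+d*(z-o[2])/d[2]
E
python3 - <<'E'
from h import *
cam=wcam(); np.savez("cam1.npz",K=cam[0],T=cam[1])
im=ctrl.capture("wrist").copy(); cv2.imwrite("pics/w1.png",im[:,:,::-1])
p=(508.8,58.6,.2968)
for P,c in [((-50,-140,88),0),((50,-140,88),0),((-111,-165,58),1),((111,-165,58),1),((-115,-141,62),2),((115,-141,62),2)]:
    u=wproj(case2w(P,*p),cam)[0]; print(P,u)
    cv2.circle(im,tuple(int(round(v)) for v in u),4,[(255,0,0),(0,255,0),(0,0,255)][c],1)
cv2.imwrite("pics/w1b.png",cv2.resize(im[:,:,::-1],None,fx=1.5,fy=1.5))
print(ctrl.recognise("lid_bar","wrist"))
plan(550,-75,200,107)
E
```

```text
(-50, -140, 88) [252.6295 120.7782]
(50, -140, 88) [252.4096 241.9147]
(-111, -165, 58) [219.878   36.1322]
(111, -165, 58) [226.341  284.0567]
(-115, -141, 62) [251.015   29.6579]
(115, -141, 62) [250.9329 289.9509]
[{'point': [148.5, 316.3], 'confidence': 0.7}]
pos [549.6627 -75.5042 199.2727] yaw 106.92 tilt x [-0.001   0.0005 -1.    ] t 2.75 g 0.998
0 [-0.005  0.003  0.003] turn x -0.0013
```

View pics/w1b.png

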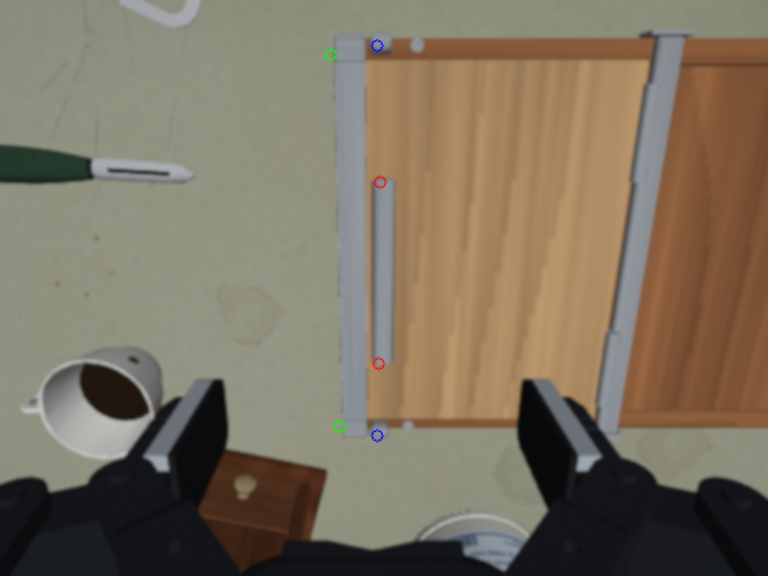

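```bash
python3 - <<'E'
from h import *
plan(547.7,-73.5,69,107,n=4)
E
```

```text
pos [549.6627 -75.5042 199.2727] yaw 106.92 tilt x [-0.001   0.0005 -1.    ] t 2.75 g 0.998
0 [ 0.217  0.004 -0.002] turn x -0.0003
1 [ 0.217  0.004 -0.002] turn x -0.0003
2 [ 0.217  0.004 -0.002] turn x -0.0003
3 [ 0.217  0.004 -0.002] turn x -0.0003
```

Emit:
move_arm:
  targets:
    - [[1,0.217,0.004,-0.002,0,0,0],[1,0.217,0.004,-0.002,0,0,0],[1,0.217,0.004,-0.002,0,0,0],[1,0.217,0.004,-0.002,0,0,0],[1,0,0,0,0,0,0]]
  force: 25

```text
time_s: 3.25
eef_pos: [545.4, -71.1, 66.6]
ee_rot: [0.697, -0.104, 0.702, 0.106]
force: [-0.2, 0.5, -0.6]
grip_width: 0.997
```

Emit:
move_arm:
  targets:
    - [[0,0,0,0,0,0,0],[0,0,0,0,0,0,0],[0,0,0,0,0,0,0],[0,0,0,0,0,0,0],[0,0,0,0,0,0,0]]

```text
time_s: 3.75
eef_pos: [548.2, -73.3, 70.2]
ee_rot: [0.7, -0.105, 0.699, 0.104]
force: [0.6, -2.0, -0.1]
grip_width: 0.144
```

Emit:
move_arm:
  targets:
    - [[0,-0.045,0.012,0,0,0,0],[0,-0.045,0.013,0,0,0,0],[0,-0.045,0.013,0,0,0,0],[0,0,0,0,0,0,0],[0,0,0,0,0,0,0]]

```text
time_s: 4.25
eef_pos: [546.4, -67.8, 90.1]
ee_rot: [0.7, -0.105, 0.699, 0.104]
force: [1.8, -0.5, -2.3]
grip_width: 0.127
```

Emit:
move_arm:
  targets:
    - [[0,0,0.198,0,0,0,0],[0,0,0.198,0,0,0,0],[0,0,0.198,0,0,0,0],[0,0,0.198,0,0,0,0],[0,0,0.198,0,0,0,0]]

```text
time_s: 4.75
eef_pos: [502.9, 74.9, 90.0]
ee_rot: [0.7, -0.105, 0.699, 0.104]
force: [4.3, -0.1, -0.9]
grip_width: 0.128
```

Emit:
move_arm:
  targets:
    - [[0,0,0,0,0,0,0],[0,0,0,0,0,0,0],[0,0.045,-0.012,0,0,0,0],[0,0.045,-0.012,0,0,0,0],[0,0.03,-0.01,0,0,0,0]]

```text
time_s: 5.25
eef_pos: [504.7, 68.9, 71.1]
ee_rot: [0.7, -0.104, 0.699, 0.104]
force: [4.1, 0.7, -0.5]
grip_width: 0.13
```

Emit:
move_arm:
  targets:
    - [[1,0,0,0,0,0,0],[1,0,0,0,0,0,0],[1,0,0,0,0,0,0],[1,-0.1,0,0,0,0,0],[1,-0.3,0,0,0,0,0]]

```text
time_s: 5.75
eef_pos: [502.1, 69.7, 129.7]
ee_rot: [0.697, -0.104, 0.702, 0.105]
force: [0.6, -0.5, 0.3]
grip_width: 0.955
```

```bash
python3 - <<'E'
from h import *
plan(555,-260,230,15)
E
```

```text
pos [502.0976  69.6633 129.6586] yaw 107.02 tilt x [-0.0079  0.0008 -1.    ] t 5.75 g 0.955
0 [-0.056 -0.184 -0.025] turn x 0.1278
1 [-0.056 -0.185 -0.001] turn x 0.1278
2 [-0.056 -0.184  0.024] turn x 0.1278
3 [-0.056 -0.179  0.048] turn x 0.1278
4 [-0.056 -0.171  0.072] turn x 0.1278
5 [-0.056 -0.16   0.094] turn x 0.1278
6 [-0.056 -0.146  0.114] turn x 0.1278
7 [-0.056 -0.129  0.133] turn x 0.1278
8 [-0.056 -0.11   0.149] turn x 0.1278
9 [-0.056 -0.09   0.162] turn x 0.1278
10 [-0.056 -0.067  0.173] turn x 0.1278
11 [-0.056 -0.043  0.18 ] turn x 0.1278
```

Emit:
move_arm:
  targets:
    - [[1,-0.09,-0.184,-0.025,0.1278,0,0],[1,-0.09,-0.185,0,0.1278,0,0],[1,-0.08,-0.184,0.024,0.1278,0,0],[1,-0.056,-0.179,0.048,0.1278,0,0],[1,-0.056,-0.171,0.072,0.1278,0,0]]

```text
time_s: 6.25
eef_pos: [526.4, -68.8, 188.3]
ee_rot: [0.695, 0.133, 0.695, -0.133]
force: [0.2, -0.8, 0.3]
grip_width: 1.0
```

Emit:
move_arm:
  targets:
    - [[1,-0.056,-0.16,0.094,0.1278,0,0],[1,-0.056,-0.146,0.114,0.1278,0,0],[1,-0.056,-0.129,0.133,0.1278,0,0],[1,-0.056,-0.11,0.16,0.1278,0,0],[1,-0.05,-0.09,0.19,0.1278,0,0]]

```text
time_s: 6.75
eef_pos: [552.2, -210.3, 229.3]
ee_rot: [0.612, 0.353, 0.613, -0.353]
force: [0.3, 0.6, 0.3]
grip_width: 1.002
```

Emit:
move_arm:
  targets:
    - [[1,-0.03,-0.067,0.22,0.1278,0,0],[1,0,-0.043,0.22,0.1278,0,0],[1,0,0,0,0,0,0],[1,0,0,0,0,0,0]]

```text
time_s: 7.15
eef_pos: [566.8, -276.0, 232.8]
ee_rot: [0.561, 0.43, 0.561, -0.43]
force: [-0.3, 0.2, -0.3]
grip_width: 0.998
```

```bash
python3 - <<'E'
from h import *
for n in ["scene","top"]:
    im=ctrl.capture(n); cv2.imwrite(f"pics/{n}2.png",im[:,:,::-1])
cam=wcam()
im=ctrl.capture("wrist").copy(); cv2.imwrite("pics/w2.png",cv2.resize(im[:,:,::-1],None,fx=1.5,fy=1.5))
r=ctrl.cut_out("peeler","wrist")
for q in r[:1]:
    p=np.argwhere(q["pixels"])[:,::-1].astype(float)
    w=np.array([wunproj(a,10,cam)[:2] for a in p]); m=w.mean(0)
    (cx,cy),(a,b),ang=cv2.minAreaRect(w.astype(np.float32)); bx=cv2.boxPoints(((cx,cy),(a,b),ang))
    print(q["confidence"],len(p),m,(cx,cy),(a,b),ang);print(bx)
    np.save("peel.npy",w)
plan(561,-290,200,15)
E
```

```text
0.96 2516 [ 564.0645 -293.5686] (562.2796630859375, -287.6377868652344) (24.991283416748047, 172.88668823242188) 13.143087387084961
[[ 530.4555 -206.3001]
 [ 569.7672 -374.6581]
 [ 594.1038 -368.9755]
 [ 554.7922 -200.6175]]
pos [ 567.0813 -274.9936  233.5818] yaw 15.11 tilt x [ 0.0002 -0.     -1.    ] t 7.35 g 0.999
0 [ 0.224 -0.065  0.086] turn x 0.0018
```

View pics/w2.png

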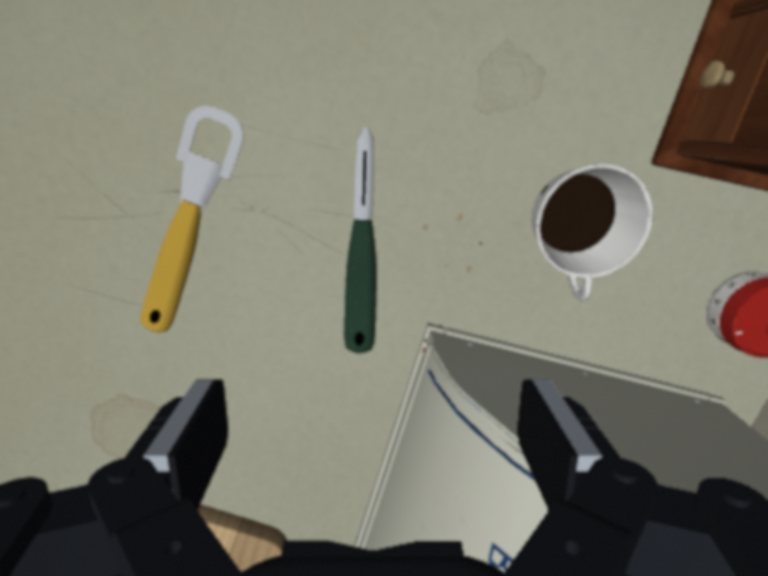

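View pics/scene2.png

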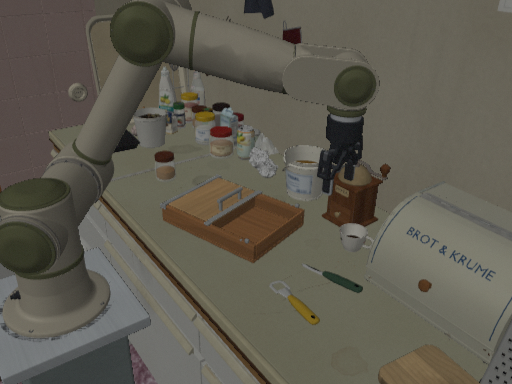

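```bash
python3 - <<'E'
from h import *
cam=wcam()
for px in [(430,325),(395,440),(362,540)]:
    for z in (0,100,150): print(px,z,wunproj(np.array(px)/1.5,z,cam))
for px in [(365,195),(375,112)]:
    for z in (0,150): print(px,z,unproj(px,z,"top"))
w=np.load("peel.npy")
from numpy.linalg import eigh
ev,V=eigh(np.cov(w.T));d=V[:,1];print(d,np.degrees(np.arctan2(d[1],d[0])))
m=w.mean(0);t=(w-m)@d;s=(w-m)@V[:,0]
for a in range(-80,90,20):
    k=abs(t-a)<10
    if k.any(): print(a,(m+d*a+V[:,0]*s[k].mean()).round(1),s[k].min().round(1),s[k].max().round(1))
E
```

```text
(430, 325) 0 [ 632.4317 -338.0894    0.    ]
(430, 325) 100 [ 609.3891 -300.7257  100.    ]
(430, 325) 150 [ 597.8678 -282.0439  150.    ]
(395, 440) 0 [ 635.0143 -449.7616    0.    ]
(395, 440) 100 [ 611.2868 -382.7855  100.    ]
(395, 440) 150 [ 599.4231 -349.2975  150.    ]
(362, 540) 0 [ 635.3057 -563.6633    0.    ]
(362, 540) 100 [ 611.501  -466.4836  100.    ]
(362, 540) 150 [ 599.5987 -417.8937  150.    ]
(365, 195) 0 [ 624.8592 -347.9523    0.    ]
(365, 195) 150 [ 591.7234 -310.7471  150.    ]
(375, 112) 0 [ 957.5074 -375.9555    0.    ]
(375, 112) 150 [ 893.0498 -336.1136  150.    ]
[-0.2261  0.9741] 103.06504144716699
-80 [ 582.1 -371.5] -11.3 11.4
-60 [ 577.6 -352. ] -12.2 12.8
-40 [ 573.1 -332.5] -12.2 12.1
-20 [ 568.7 -313. ] -11.9 11.5
0 [ 564.1 -293.6] -11.2 11.6
20 [ 559.8 -274. ] -9.2 8.7
40 [ 555.  -254.6] -7.3 7.0
60 [ 550.6 -235.1] -7.3 6.7
80 [ 545.6 -215.7] -7.0 7.1
```

```bash
python3 - <<'E'
from h import *
im=cv2.imread("pics/top2.png"); cv2.imwrite("pics/top2c.png",cv2.resize(im[100:300,280:512],None,fx=3.2,fy=3))
E
```

```text
(no output)
```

View pics/top2c.png

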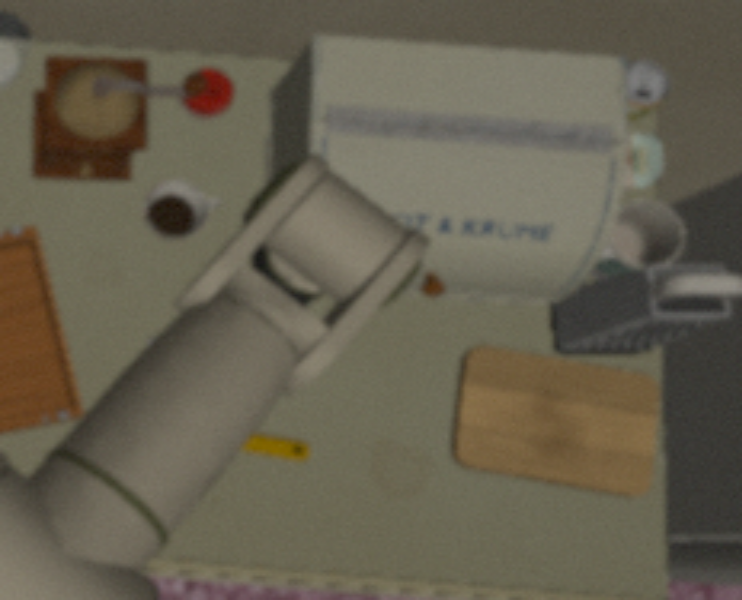

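```bash
python3 - <<'E'
from h import *
plan(563.5,-292,50,13,n=4)
plan(563.5,-292,4,13,start=(563.5,-292,50,13),n=2)
E
```

```text
pos [ 567.0813 -274.9936  233.5818] yaw 15.11 tilt x [ 0.0002 -0.     -1.    ] t 7.35 g 0.999
0 [ 0.306 -0.013  0.026] turn x 0.0088
1 [ 0.306 -0.013  0.026] turn x 0.0088
2 [ 0.306 -0.013  0.026] turn x 0.0088
3 [ 0.306 -0.012  0.026] turn x 0.0088
pos [ 563.5 -292.    50. ] yaw 13 tilt x [ 0.0002 -0.     -1.    ] t 7.35 g 0.999
0 [0.153 0.    0.   ] turn x 0.0
1 [0.153 0.    0.   ] turn x 0.0
```

Emit:
move_arm:
  targets:
    - [[0.65,0.306,-0.013,0.026,0.0088,0,0],[0.65,0.306,-0.013,0.026,0.0088,0,0],[0.65,0.306,-0.013,0.026,0.0088,0,0],[0.65,0.306,-0.012,0.026,0.0088,0,0],[0.65,0,0,0,0,0,0]]

```text
time_s: 7.85
eef_pos: [560.6, -290.7, 44.1]
ee_rot: [0.549, 0.441, 0.557, -0.441]
force: [-1.1, 0.1, -0.1]
grip_width: 0.651
```

Emit:
move_arm:
  targets:
    - [[0.65,0,0,0,0,0,0],[0.65,0,0,0,0,0,0]]

```text
time_s: 8.05
eef_pos: [564.8, -293.5, 52.9]
ee_rot: [0.555, 0.44, 0.551, -0.44]
force: [0.1, 0.4, 0.1]
grip_width: 0.647
```

```bash
python3 - <<'E'
from h import *
cam=wcam()
im=ctrl.capture("wrist").copy(); cv2.imwrite("pics/w3.png",im[:,:,::-1])
plan(563.5,-292,4,13,n=2)
E
```

```text
pos [ 564.7232 -293.5297   52.8227] yaw 12.93 tilt x [ 0.0039 -0.003  -1.    ] t 8.1 g 0.652
0 [ 0.163 -0.003 -0.006] turn x -0.0006
1 [ 0.163 -0.003 -0.006] turn x -0.0006
```

View pics/w3.png

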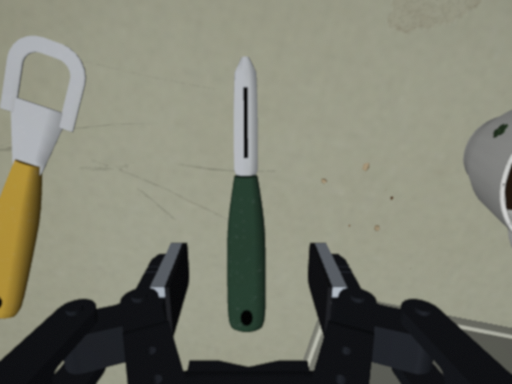

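Emit:
move_arm:
  targets:
    - [[0.65,0.09,0,-0.003,0,0,0],[0.65,0.09,0,-0.003,0,0,0],[0.65,0.07,0,-0.003,0,0,0],[0.65,0.045,0,0,0,0,0],[0.65,0.025,0,0,0,0,0]]

```text
time_s: 8.6
eef_pos: [562.8, -291.5, 0.5]
ee_rot: [0.552, 0.441, 0.553, -0.441]
force: [-0.6, -0.5, -0.4]
grip_width: 0.647
```

Emit:
move_arm:
  targets:
    - [[0.65,0,0,0,0,0,0],[0.65,0,0,0,0,0,0]]

```text
time_s: 8.8
eef_pos: [563.3, -291.9, 1.9]
ee_rot: [0.553, 0.441, 0.553, -0.441]
force: [0.1, 0.4, 0.4]
grip_width: 0.651
```

Emit:
move_arm:
  targets:
    - [[0.65,-0.012,0,0,0,0,0],[0,0,0,0,0,0,0],[0,0,0,0,0,0,0],[0,0,0,0,0,0,0],[0,0,0,0,0,0,0]]
  force: 40

```text
time_s: 9.3
eef_pos: [563.3, -291.9, 3.9]
ee_rot: [0.553, 0.441, 0.553, -0.441]
force: [-1.2, 0.6, 4.2]
grip_width: 0.281
```

Emit:
move_arm:
  targets:
    - [[0,0,0,0,0,0,0],[0,-0.05,0,0,0,0,0],[0,-0.1,0,0,0,0,0],[0,-0.15,0,0,0,0,0],[0,-0.2,0,0,0,0,0]]

```text
time_s: 9.8
eef_pos: [562.6, -291.3, 79.2]
ee_rot: [0.552, 0.441, 0.554, -0.441]
force: [-0.1, -0.1, -0.7]
grip_width: 0.282
```

```bash
python3 - <<'E'
from h import *
cam=wcam()
im=ctrl.capture("wrist").copy(); cv2.imwrite("pics/w4.png",im[:,:,::-1])
print(ctrl.sense()["grip_width"])
x,y,t=506.7,60.4,.2968
print(case2w([(0,-90,0),(0,-85,0)],x,y,t))
plan(533,-25.7,150,107)
E
```

```text
0.2766715375898704
[[533.0215 -25.665    0.    ]
 [531.5592 -20.8836   0.    ]]
pos [ 564.799  -292.8668   85.3847] yaw 12.9 tilt x [ 0.0059 -0.0045 -1.    ] t 9.85 g 0.277
0 [-0.036  0.016 -0.149] turn x -0.1307
1 [-0.036  0.036 -0.145] turn x -0.1307
2 [-0.036  0.056 -0.139] turn x -0.1307
3 [-0.036  0.074 -0.13 ] turn x -0.1307
4 [-0.036  0.091 -0.119] turn x -0.1307
5 [-0.036  0.106 -0.105] turn x -0.1307
6 [-0.036  0.12  -0.09 ] turn x -0.1307
7 [-0.036  0.131 -0.072] turn x -0.1307
8 [-0.036  0.139 -0.054] turn x -0.1307
9 [-0.036  0.145 -0.034] turn x -0.1307
10 [-0.036  0.149 -0.014] turn x -0.1307
11 [-0.036  0.149  0.006] turn x -0.1307
```

View pics/w4.png

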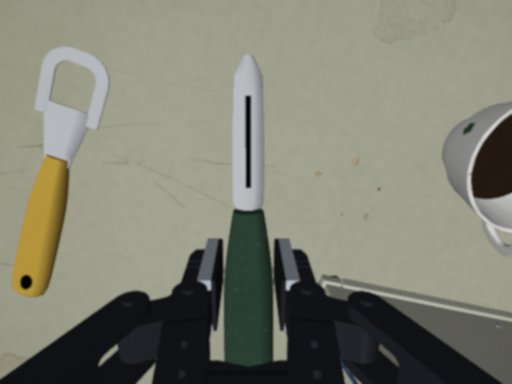

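Emit:
move_arm:
  targets:
    - [[0,-0.06,0.016,-0.149,-0.1307,0,0],[0,-0.06,0.036,-0.145,-0.1307,0,0],[0,-0.05,0.056,-0.139,-0.1307,0,0],[0,-0.036,0.074,-0.13,-0.1307,0,0],[0,-0.036,0.091,-0.119,-0.1307,0,0]]

```text
time_s: 10.35
eef_pos: [549.8, -179.3, 115.9]
ee_rot: [0.67, 0.228, 0.669, -0.228]
force: [-0.4, -0.5, -1.5]
grip_width: 0.279
```

Emit:
move_arm:
  targets:
    - [[0,-0.036,0.106,-0.105,-0.1307,0,0],[0,-0.036,0.12,-0.09,-0.1307,0,0],[0,-0.036,0.131,-0.072,-0.1307,0,0],[0,-0.036,0.139,-0.054,-0.1307,0,0],[0,-0.036,0.145,-0.034,-0.1307,0,0]]

```text
time_s: 10.85
eef_pos: [536.6, -68.1, 142.8]
ee_rot: [0.707, -0.01, 0.707, 0.01]
force: [-0.3, 0.4, -1.4]
grip_width: 0.281
```

Emit:
move_arm:
  targets:
    - [[0,0,0.149,0,-0.1307,0,0],[0,0,0.149,0.02,-0.1307,0,0],[0,0,0,0,0,0,0],[0,0,0,0,0,0,0]]

```text
time_s: 11.25
eef_pos: [535.7, -24.1, 142.4]
ee_rot: [0.7, -0.104, 0.699, 0.104]
force: [0.4, -0.2, -0.1]
grip_width: 0.278
```

```bash
python3 - <<'E'
from h import *
cam=wcam()
im=ctrl.capture("wrist").copy()
p=(506.7,60.4,.2968)
for P in [(-104,-159,52),(104,-159,52),(-104,-15,52),(104,-15,52),(-104,-159,8),(104,-159,8)]:
    u=wproj(case2w(P,*p),cam)[0]; cv2.circle(im,tuple(int(round(v)) for v in u),4,(255,0,0),1)
cv2.imwrite("pics/w5.png",im[:,:,::-1])
plan(537.3,-24.4,40,107,n=4)
E
```

```text
pos [535.7346 -24.6334 142.2112] yaw 106.87 tilt x [ 0.0006 -0.0004 -1.    ] t 11.3 g 0.278
0 [ 0.17  -0.     0.003] turn x -0.0005
1 [ 0.17  -0.     0.003] turn x -0.0005
2 [ 0.17  -0.     0.003] turn x -0.0005
3 [ 0.17  -0.     0.003] turn x -0.0005
```

View pics/w5.png

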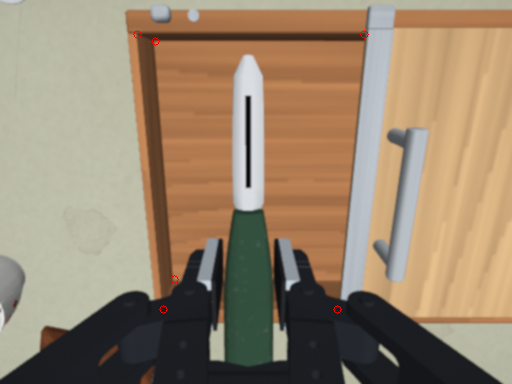

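Emit:
move_arm:
  targets:
    - [[0,0.17,0,0.003,0,0,0],[0,0.17,0,0.003,0,0,0],[0,0.17,0,0.003,0,0,0],[0,0.15,0,0.003,0,0,0],[0,0.06,0,0,0,0,0]]

```text
time_s: 11.8
eef_pos: [536.5, -24.3, 32.0]
ee_rot: [0.699, -0.103, 0.7, 0.104]
force: [0.2, 0.8, 0.6]
grip_width: 0.278
```

Emit:
move_arm:
  targets:
    - [[0,0.05,0,0,0,0,0],[0,0.03,0,0,0,0,0],[0,0.02,0,0,0,0,0],[0,0,0,0,0,0,0],[0,0,0,0,0,0,0]]

```text
time_s: 12.3
eef_pos: [537.6, -23.7, 19.3]
ee_rot: [0.7, -0.105, 0.699, 0.104]
force: [0.7, 0.3, -1.0]
grip_width: 0.277
```

Emit:
move_arm:
  targets:
    - [[0,0.015,0,0,0,0,0],[0,0.012,0,0,0,0,0],[0,0.01,0,0,0,0,0],[0,0,0,0,0,0,0],[0,0,0,0,0,0,0]]

```text
time_s: 12.8
eef_pos: [537.3, -23.6, 13.2]
ee_rot: [0.699, -0.104, 0.699, 0.104]
force: [-0.4, 0.4, -1.5]
grip_width: 0.277
```

Emit:
move_arm:
  targets:
    - [[0,0.006,0,0,0,0,0],[0,0.004,0,0,0,0,0],[0,0,0,0,0,0,0]]

```text
time_s: 13.1
eef_pos: [537.4, -23.6, 11.9]
ee_rot: [0.699, -0.105, 0.699, 0.104]
force: [-1.4, 0.3, 1.7]
grip_width: 0.281
```

Touching. Release.

Emit:
move_arm:
  targets:
    - [[0.5,0,0,0,0,0,0],[0.5,0,0,0,0,0,0],[0.5,0,0,0,0,0,0],[0.5,0,0,0,0,0,0],[0.5,0,0,0,0,0,0]]

```text
time_s: 13.6
eef_pos: [537.4, -23.6, 11.7]
ee_rot: [0.699, -0.104, 0.699, 0.104]
force: [-0.6, 0.4, -0.3]
grip_width: 0.502
```

Emit:
move_arm:
  targets:
    - [[0.5,-0.1,0,0,0,0,0],[0.5,-0.2,0,0,0,0,0],[0.5,-0.3,0,0,0,0,0],[0.5,-0.3,0,0,0,0,0],[1,0,0,0,0,0,0]]

```text
time_s: 14.1
eef_pos: [539.9, -24.1, 152.5]
ee_rot: [0.703, -0.106, 0.696, 0.103]
force: [-0.3, -0.3, 0.2]
grip_width: 0.653
```

```bash
python3 - <<'E'
from h import *
cam=wcam()
im=ctrl.capture("wrist").copy(); cv2.imwrite("pics/w6.png",im[:,:,::-1])
plan(504.7,68.5,150,107,n=3)
E
```

```text
pos [538.5318 -23.8257 149.2603] yaw 107.0 tilt x [ 0.0055 -0.0015 -1.    ] t 14.15 g 0.739
0 [-0.002  0.218 -0.012] turn x 0.0
1 [-0.002  0.218 -0.012] turn x 0.0
2 [-0.002  0.218 -0.012] turn x 0.0
```

View pics/w6.png

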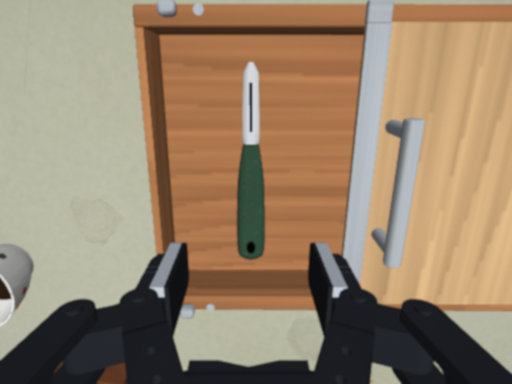

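Emit:
move_arm:
  targets:
    - [[1,0,0.218,-0.012,0,0,0],[1,0,0.218,-0.012,0,0,0],[1,0,0.218,-0.012,0,0,0],[1,0,0,0,0,0,0],[1,0.15,0,0,0,0,0]]

```text
time_s: 14.65
eef_pos: [504.4, 69.0, 125.0]
ee_rot: [0.7, -0.105, 0.698, 0.105]
force: [0.1, -0.6, -0.5]
grip_width: 1.0
```

Emit:
move_arm:
  targets:
    - [[1,0.15,0,0,0,0,0],[1,0.12,0,0,0,0,0],[1,0.08,0,0,0,0,0],[1,0,0,0,0,0,0],[1,0,0,0,0,0,0]]

```text
time_s: 15.15
eef_pos: [503.8, 68.4, 71.8]
ee_rot: [0.699, -0.104, 0.699, 0.104]
force: [-1.9, 1.2, -0.5]
grip_width: 0.998
```

Emit:
move_arm:
  targets:
    - [[0,0,0,0,0,0,0],[0,0,0,0,0,0,0],[0,0,0,0,0,0,0],[0,0,0,0,0,0,0],[0,0,0,0,0,0,0]]
  force: 25

```text
time_s: 15.65
eef_pos: [503.6, 68.7, 71.8]
ee_rot: [0.699, -0.105, 0.699, 0.104]
force: [0.1, -0.9, 0.4]
grip_width: 0.144
```

Emit:
move_arm:
  targets:
    - [[0,-0.045,0.012,0,0,0,0],[0,-0.045,0.013,0,0,0,0],[0,-0.04,0.013,0,0,0,0],[0,0,0,0,0,0,0],[0,0,0,0,0,0,0]]

```text
time_s: 16.15
eef_pos: [501.8, 74.2, 91.3]
ee_rot: [0.699, -0.105, 0.699, 0.105]
force: [0.3, -0.6, -1.3]
grip_width: 0.132
```

Emit:
move_arm:
  targets:
    - [[0,0,-0.198,0,0,0,0],[0,0,-0.198,0,0,0,0],[0,0,-0.198,0,0,0,0],[0,0,-0.198,0,0,0,0],[0,0,-0.198,0,0,0,0]]

```text
time_s: 16.65
eef_pos: [545.1, -68.5, 90.7]
ee_rot: [0.699, -0.104, 0.7, 0.105]
force: [2.1, 2.3, -2.6]
grip_width: 0.128
```

Emit:
move_arm:
  targets:
    - [[0,0,0,0,0,0,0],[0,0,0,0,0,0,0],[0,0,-0.01,0,0,0,0],[0,0,0,0,0,0,0]]

```text
time_s: 17.05
eef_pos: [545.4, -68.9, 91.0]
ee_rot: [0.699, -0.105, 0.7, 0.105]
force: [0.3, 1.5, -3.5]
grip_width: 0.13
```

Emit:
move_arm:
  targets:
    - [[0,0.045,-0.012,0,0,0,0],[0,0.045,-0.013,0,0,0,0],[0,0.035,-0.012,0,0,0,0],[0,0,0,0,0,0,0],[0,0,0,0,0,0,0]]

```text
time_s: 17.55
eef_pos: [547.4, -75.0, 72.5]
ee_rot: [0.699, -0.105, 0.699, 0.104]
force: [-1.9, -2.0, 2.9]
grip_width: 0.127
```

Emit:
move_arm:
  targets:
    - [[1,0,0,0,0,0,0],[1,0,0,0,0,0,0],[1,0,0,0,0,0,0],[1,-0.1,0,0,0,0,0],[1,-0.3,0,0,0,0,0]]

```text
time_s: 18.05
eef_pos: [545.5, -74.0, 129.8]
ee_rot: [0.697, -0.103, 0.702, 0.106]
force: [1.4, 0.1, 1.2]
grip_width: 0.96
```

Emit:
move_arm:
  targets:
    - [[1,-0.3,0,0,0,0,0],[1,-0.2,0,0,0,0,0],[1,0,0,0,0,0,0],[1,0,0,0,0,0,0]]

```text
time_s: 18.45
eef_pos: [547.3, -74.5, 207.2]
ee_rot: [0.699, -0.105, 0.699, 0.104]
force: [-0.0, 0.2, -1.6]
grip_width: 0.998
```

```bash
python3 - <<'E'
from h import *
im=ctrl.capture("wrist"); a=cv2.resize(im[:,:,::-1],None,fx=1.5,fy=1.5); cv2.imwrite("pics/w7.png",a)
im=ctrl.capture("scene"); cv2.imwrite("pics/s7.png",cv2.resize(im[165:270,145:315,::-1],None,fx=4.5,fy=4.5,interpolation=cv2.INTER_CUBIC))
print(ctrl.sense())
E
```

```text
{'time_s': 18.55, 'joints': array([-0.3477,  0.393 ,  1.4527,  0.0001,  1.2984, -2.2151]), 'dq': array([0.0014, 0.0065, 0.0003, 0.0014, 0.0019, 0.0004]), 'tau': array([  0.0628, -45.6074, -26.1667,   0.0018,   0.0015,  -0.0001]), 'eef_pos': array([546.8059, -74.4493, 206.016 ]), 'ee_rot': array([ 0.6986, -0.104 ,  0.7001,  0.1049]), 'force': array([ 0.3854, -0.2504, -0.9872]), 'wrist_torque': array([0.0241, 0.016 , 0.0096]), 'grip_width': 1.0004201208253467}
```

View pics/w7.png

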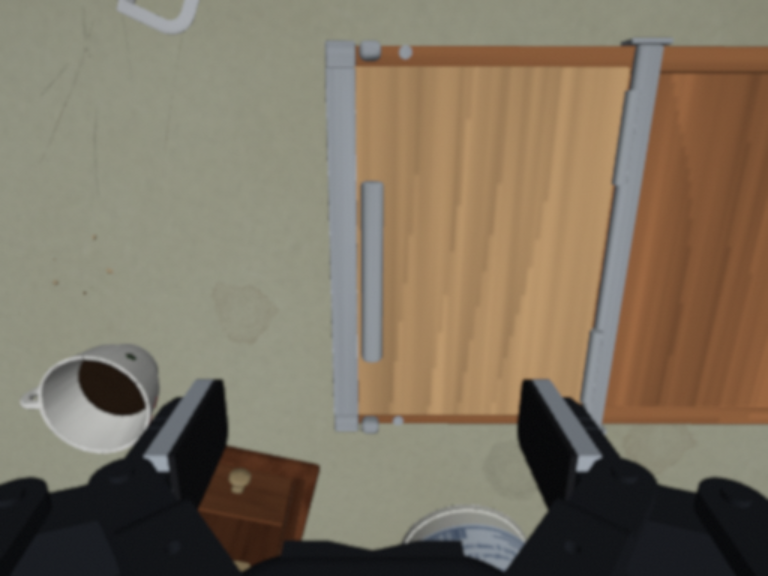

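View pics/s7.png

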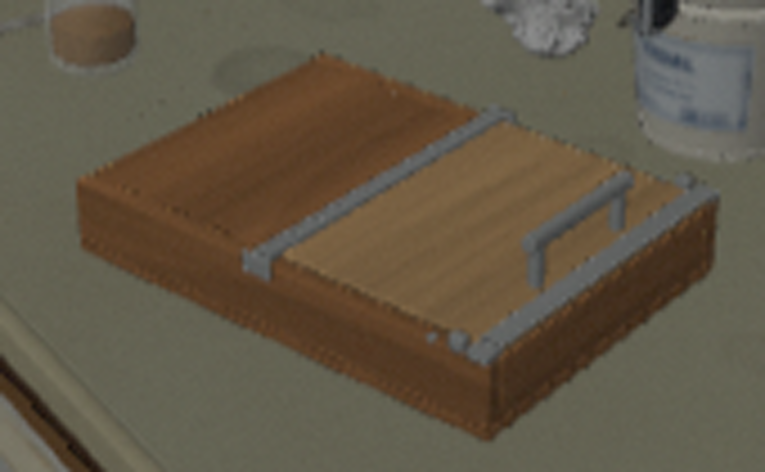

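```bash
python3 -c "
from rig import ctrl
print(ctrl.finish_job())"
```

```text
the job is handed in; nothing more can be done
None
```

The peeler is in the case, the lid is shut and caught, and the job is handed in at about 18.6 s of the 64 s allowed. The hand-in gave no verdict.

- **Opening:** I lifted the lid by its bar about 20 mm and slid it about 149 mm open by the tool positions.
- **Peeler:** I laid it flat on the compartment floor, where the wrist force showed light contact, and let go. The wrist picture then showed it lying flat near the middle.
- **Shutting:** I slid the lid back with its ears lifted over the bumps, lowered it and released it.
- **Last checks:** The wrist and scene pictures show the lid flat, with both ears on the -y side of the bumps as at the start. The arm stands clear, about 120 mm above the bar. The wrist force is about 1 N, close to its noise.
- **Not measured at the end:** The peeler is hidden under the lid, so its position was last seen before shutting. The can opener, cup and jar were never touched, but I did not measure their positions again.

No check failed or disagreed.

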